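# Put the sockets back on their post tray in order of size

## Task

The job is done: put the four loose hexagon sockets back on the grey post tray in order of size, the smallest at the narrow end with the hanging hole and the largest at the wide end, so that a missing one shows at a glance. Each stands upright on its own post as it stands now, square-drive end down, fully home in the seat of its size. Leave the grey pipe coupling and the brass plug that stand among the sockets where they are.

Things in the scene. Friction and masses are not known exactly. Their poses are not given: they have to be found in the camera images.
- socket_14: The smallest of four plain steel hexagon sockets: a round cylinder, 22 mm across, 36 mm tall, about 60 g, standing on its square-drive end. From above one looks into its 14 mm hexagon mouth; a 13 mm square hole runs on through the underside. Origin: centre of the underside, z up along the cylinder; its yaw does not matter.
- socket_19: The second smallest of four plain steel hexagon sockets: a round cylinder, 28 mm across, 40 mm tall, about 100 g, standing on its square-drive end. From above one looks into its 19 mm hexagon mouth; a 13 mm square hole runs on through the underside. Origin: centre of the underside, z up along the cylinder; its yaw does not matter.
- socket_24: The second largest of four plain steel hexagon sockets: a round cylinder, 34 mm across, 44 mm tall, about 160 g, standing on its square-drive end. From above one looks into its 24 mm hexagon mouth; a 13 mm square hole runs on through the underside. Origin: centre of the underside, z up along the cylinder; its yaw does not matter.
- socket_30: The largest of four plain steel hexagon sockets: a round cylinder, 42 mm across, 50 mm tall, about 280 g, standing on its square-drive end. From above one looks into its 30 mm hexagon mouth; a 13 mm square hole runs on through the underside. Origin: centre of the underside, z up along the cylinder; its yaw does not matter.
- post_1: Fixed upright post of the grey tapered tray (231 mm long, 12 mm thick), at the narrow, rounded end with the hanging hole, in a round seat 27 mm wide sunk 4 mm: place of the smallest socket. 9 mm thick, 24 mm tall, top 8 mm tapering to 3 mm. Origin: its foot on the seat floor, 8 mm above the bench; +x along the row to the wide end. A seated socket has its origin here, 2 mm play.
- post_2: Fixed upright post of the grey tapered tray (231 mm long, 12 mm thick), second from the narrow end, 47 mm from the first post, in a round seat 33 mm wide sunk 4 mm: place of the second smallest socket. 9 mm thick, 24 mm tall, top 8 mm tapering to 3 mm. Origin: its foot on the seat floor, 8 mm above the bench; +x along the row to the wide end. A seated socket has its origin here, 2 mm play.
- post_3: Fixed upright post of the grey tapered tray (231 mm long, 12 mm thick), third, 53 mm from the second post, in a round seat 39 mm wide sunk 4 mm: place of the second largest socket. 9 mm thick, 24 mm tall, top 8 mm tapering to 3 mm. Origin: its foot on the seat floor, 8 mm above the bench; +x along the row to the wide end. A seated socket has its origin here, 2 mm play.
- post_4: Fixed upright post of the grey tapered tray (231 mm long, 12 mm thick), at the wide, squared end, 60 mm from the third post, in a round seat 47 mm wide sunk 4 mm: place of the largest socket. 9 mm thick, 24 mm tall, top 8 mm tapering to 3 mm. Origin: its foot on the seat floor, 8 mm above the bench; +x along the row to the wide end. A seated socket has its origin here, 2 mm play.
- coupling_f: Bystander among the sockets: a plain hexagonal light grey pipe coupling, 24 x 27 mm, 30 mm tall, standing upright, with no hole in it. Origin: centre of the underside. Not to be moved.
- plug_brass_d: Bystander among the sockets: a brass hexagon-headed pipe plug, 24 x 27 mm, 22 mm tall, standing thread up. Origin: centre of the underside. Not to be moved.
Mind the look-alikes: they are no part of the job. Leave any black or red look-alike of the socket_14 alone.

How it is judged:
At the end, for the whole second after the job is handed in: Each socket is on the post of its size: its underside's centre within 4 mm of the post's axis and within 2 mm of its seat floor's height, upright within 0.1 rad, at rest (horizontal distance between socket_14 and post_1 below 0.004 m and z of socket_14 in the frame of post_1 between -0.002 and 0.002 m and angle between each of socket_14, socket_19, socket_24, socket_30's own z axis and vertical below 0.1 rad and linear speed of each of socket_14, socket_19, socket_24, socket_30 below 0.02 m/s and angular speed of each of socket_14, socket_19, socket_24, socket_30 below 0.2 rad/s and horizontal distance between socket_19 and post_2 below 0.004 m and z of socket_19 in the frame of post_2 between -0.002 and 0.002 m and horizontal distance between socket_24 and post_3 below 0.004 m and z of socket_24 in the frame of post_3 between -0.002 and 0.002 m and horizontal distance between socket_30 and post_4 below 0.004 m and z of socket_30 in the frame of post_4 between -0.002 and 0.002 m); the robot touches nothing.
It fails at once if the grey pipe coupling is moved more than 15 mm or tipped over (distance of coupling_f from where it was at the start of the episode above 0.015 m or angle between coupling_f's own z axis and vertical above 0.5 rad).
It fails at once if the brass plug is moved more than 15 mm or tipped over (distance of plug_brass_d from where it was at the start of the episode above 0.015 m or angle between plug_brass_d's own z axis and vertical above 0.5 rad).
It also fails if it takes over 125 s, if anything falls off the work surface, if the arm or the gripper's body presses on something with over 40 N, if the wrist force passes 120 N, or if a joint passes its speed limit or range.

## Robot

A 7-joint arm with a two-finger parallel gripper is mounted at the origin on a cart in front of the work surface, level with it; the furniture and walls round the work are solid. World frame = base frame: x ahead of the robot, y to its left, z up, the work surface at z = 0. Lengths are in m, angles in rad, forces in N, time in s.
With the tool pointing down it reaches from about 0.425 to 0.825 m from the base axis. Payload 3.6 kg.
Tool frame: the origin (TCP) lies at the very end of the fingers, on their centre line; the grasp point (between the pads) lies 19 mm behind it; z points along the fingers, y is the line along which they close (so a half turn about z gives the same grasp; the last joint's range is limited). The gripper opens to 85 mm and grips with 20 to 120 N. Pads are 22 mm wide; open, the fingers measure 114 mm over their backs; the gripper's body (76 mm by 85 mm) begins 54 mm behind the grasp point. The pads swing forward as they close: fully open they stand 13 mm farther back than shut.
Start: joints at [1.153, 0.615, -0.013, 1.423, 0.008, 1.103, -0.04], TCP at [0.248, -0.601, 0.231] pointing down, gripper open.
Joint ranges: [-3.12, 3.12], [-0.3, 2.06], [-1.34, 1.32], [0.26, 2.42], [-1.36, 4.5], [0.01, 1.98], [-2.84, 2.84]. Speed limits (rad/s): [2.79, 2.79, 3.14, 3.14, 3.14, 3.14, 3.14].

## Interface

Orientations are given as a rotation vector (axis times angle).
In Python, from rig import r, optics, workorder, nets gives the robot as it stands. The module is installed in compiled form; this text tells all that it offers. Calls block until the motion is done:
- r.move_ptp(position, orientation): joint-space move of the TCP to a pose.
- r.line_to(position, attitude=None, max_speed=0.15, f_stop=None): straight line of the TCP; attitude=None keeps the orientation; max_speed is the mean speed in m/s. With f_stop (N) it stops when the force on the tool has changed by that much, and returns True; else False.
- r.set_joints(angles): joint-space move.
- r.gripper_to(opening, f_grip=None): finger opening in m; f_grip is the grip in N (None keeps the last); returns when the fingers have stopped.
- r.pause(seconds).
- r.ik(position, orientation): joint angles nearest the present ones, or None.
- r.get_state(): the state.
- optics.read_camera(name): name is "side" or "top" or "wrist"; returns the picture (480x640x3 uint8, red, green, blue); there is no depth.
- optics.get_calibration(name): a dict with "fx", "fy", "cx", "cy" (pixels), "camera_from_world" (4x4, takes a point from world to camera coordinates). Camera axes: x right, y up, looking along -z (the intrinsics and any distortion apply to the point x, -y, -z); pixel columns grow to the right and rows downward; lengths in m; the calibration is good to about 2 mm. A picture is of the moment at which its call begins: read the wrist's pose just before it. get_calibration takes no time and is no camera call; for the wrist camera it gives the pose at the moment of the call.
A pose or a line that the arm cannot do raises r.Unreachable and nothing moves.
- workorder.hand_in(): hands the job in; it is judged then, once.
Trained networks look in the newest picture that a camera, given by its name, has taken for a name from the list of things; names that differ only in an ending like _2 or _b are one class to them, and where a whole thing is asked for, a point or a joint stands for the part that bears it (a point fixed in the world has none). Each returns a list of dicts, best first, with "confidence" (0 to 1); they miss things now and then, are a little off and sometimes report something else, mostly with a low value. They report only what shows in the picture. A call takes as long as a camera call. They do not tell look-alikes from the thing itself.
- nets.look_for(camera, thing): "centre" ([column, row] in pixels, amid what is visible of it).
- nets.outline_of(camera, thing): "region" (480x640 bool, what is visible of it) and "centre" ([column, row] in pixels, amid what is visible of it).
- nets.pinpoint(camera, thing): "centre" ([column, row] in pixels: a listed point, or the origin of a listed thing).
The state is a dict: "clock": time; "joint_pos": joint angles; "dq": joint speeds; "tau": joint torques, N m; "ee_pos": TCP position; "eef_rot": TCP orientation; "force": force on the tool from outside, world axes, zero at the start; "ft_torque": the same for the moment, N m; "gripper_width": finger opening in m; "grip_force": force on a finger pad.
Only numpy, scipy, OpenCV 4.12 (cv2) and the standard library are available. Lean on these libraries where they do the work, as an engineer would, in place of code of your own. Each camera call takes 0.05 s, during which the arm holds its last target. There are 200 camera calls.

## Working session

There is one attempt and no reset: what is moved stays moved. The work goes in short steps, each a Python script; the robot and the scene stay as the last script left them, time stands still between calls to the robot, and variables do not carry over. Pictures are saved under pics/ and viewed, at most 14 in all, crops included, and the job is handed in when it is done.

```bash
mkdir -p pics; python3 - <<'E'
from rig import r, optics, workorder, nets
import cv2
for c in ["top","side"]:
    im=optics.read_camera(c); cv2.imwrite(f"pics/{c}0.png",im[:,:,::-1])
    k=optics.get_calibration(c); print(c,{a:(b.round(3).tolist() if hasattr(b,'round') and not isinstance(b,float) else b) for a,b in k.items()})
    for t in ["socket_14","socket_19","socket_24","socket_30","post_1","post_2","post_3","post_4","coupling_f","plug_brass_d"]:
        print(t,[([int(x) for x in d["centre"]],round(d["confidence"],2)) for d in nets.pinpoint(c,t)][:5])
s=r.get_state();print(s["clock"],s["ee_pos"],s["eef_rot"])
E
```

```text
top {'fx': 599.1821810661895, 'fy': 599.1821810661895, 'cx': 312.1745143099782, 'cy': 231.80989896897958, 'camera_from_world': [[0.004, -1.0, 0.006, -0.158], [0.993, 0.004, 0.116, -0.489], [-0.116, 0.006, 0.993, -1.613], [0.0, 0.0, 0.0, 1.0]]}
socket_14 [([376, 238], 0.67), ([301, 257], 0.64), ([331, 231], 0.61), ([382, 269], 0.42), ([447, 289], 0.39)]
socket_19 [([376, 238], 0.67), ([301, 257], 0.64), ([331, 231], 0.61), ([382, 269], 0.42), ([447, 289], 0.39)]
socket_24 [([376, 238], 0.67), ([301, 257], 0.64), ([331, 231], 0.61), ([382, 269], 0.42), ([447, 289], 0.39)]
socket_30 [([376, 238], 0.67), ([301, 257], 0.64), ([331, 231], 0.61), ([382, 269], 0.42), ([447, 289], 0.39)]
post_1 [([182, 208], 0.42)]
post_2 [([182, 208], 0.42)]
post_3 [([182, 208], 0.42)]
post_4 [([182, 208], 0.42)]
coupling_f [([341, 263], 0.45)]
plug_brass_d [([300, 228], 0.54)]
side {'fx': 557.597885427352, 'fy': 557.597885427352, 'cx': 317.6570214660852, 'cy': 248.2160420150559, 'camera_from_world': [[0.954, -0.298, -0.021, -0.502], [0.157, 0.441, 0.884, -0.017], [-0.255, -0.847, 0.467, -1.303], [0.0, 0.0, 
[... 340 characters left out ...]
58)]
socket_30 [([276, 306], 0.74), ([288, 252], 0.66), ([343, 287], 0.64), ([304, 366], 0.59), ([303, 300], 0.58)]
post_1 [([289, 253], 0.6), ([307, 206], 0.53), ([307, 196], 0.52), ([310, 194], 0.41), ([331, 265], 0.38)]
post_2 [([289, 253], 0.6), ([307, 206], 0.53), ([307, 196], 0.52), ([310, 194], 0.41), ([331, 265], 0.38)]
post_3 [([289, 253], 0.6), ([307, 206], 0.53), ([307, 196], 0.52), ([310, 194], 0.41), ([331, 265], 0.38)]
post_4 [([289, 253], 0.6), ([307, 206], 0.53), ([307, 196], 0.52), ([310, 194], 0.41), ([331, 265], 0.38)]
coupling_f [([297, 270], 0.6)]
plug_brass_d [([321, 244], 0.65)]
1.1 [ 0.24824133 -0.60070386  0.23129479] [-3.08141293e+00 -6.11620051e-01 -6.96880001e-05]
```

```bash
python3 -c "
import cv2
a=cv2.imread('pics/top0.png')[150:350,130:480]; cv2.imwrite('pics/top0c.png',cv2.resize(a,(800,457),interpolation=cv2.INTER_CUBIC))
a=cv2.imread('pics/side0.png')[150:410,180:500]; cv2.imwrite('pics/side0c.png',cv2.resize(a,(736,598),interpolation=cv2.INTER_CUBIC))"
```

```text
(no output)
```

View pics/top0c.png

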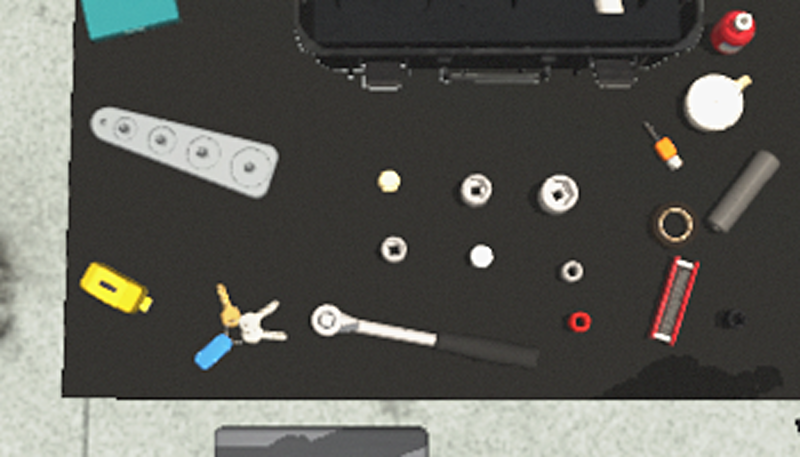

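View pics/side0c.png

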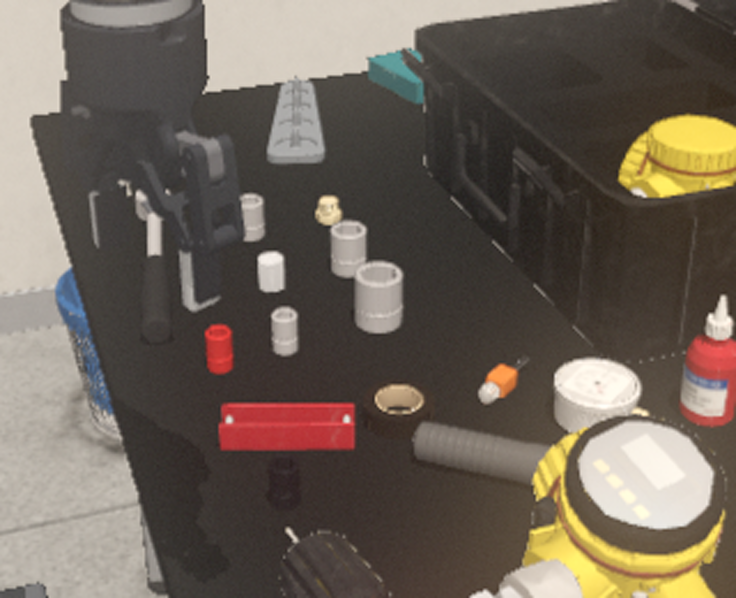

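```bash
cat > h.py <<'E'
from rig import r, optics, workorder, nets
import numpy as np, cv2
from scipy.spatial.transform import Rotation as R
def ray(px,k,z):
    T=np.array(k["camera_from_world"]); W=np.linalg.inv(T)
    d=W[:3,:3]@np.array([(px[0]-k["cx"])/k["fx"],-(px[1]-k["cy"])/k["fy"],-1]); o=W[:3,3]
    return o+d*(z-o[2])/d[2]
def proj(p,k):
    c=np.array(k["camera_from_world"])@np.append(p,1)
    return np.array([k["cx"]+k["fx"]*c[0]/-c[2],k["cy"]-k["fy"]*c[1]/-c[2]])
def down(yaw):  # tool z down, tool y (closing line) at world angle yaw+90deg
    return (R.from_euler('z',yaw)*R.from_euler('x',np.pi)).as_rotvec()
E
python3 - <<'E'
from h import *
k=optics.get_calibration("top")
f=lambda u,v:(130+u*.4375,150+v*.4375)
for n,uv,z in [("s30",(558,194),.05),("s24",(476,190),.044),("s19",(393,249),.04),("s14",(571,271),.036),("coup",(481,256),.03),("plug",(389,181),.022),("p1",(124,129),.02),("p2",(161,140),.02),("p3",(203,153),.02),("p4",(250,168),.02)]:
    p=ray(f(*uv),k,z); print(n,p.round(3),np.hypot(*p[:2]).round(3))
s=r.get_state(); print(R.from_rotvec(s["eef_rot"]).as_matrix().round(2))
print(s["clock"])
kw=optics.get_calibration("wrist"); print({a:b for a,b in kw.items() if a!="camera_from_world"}); W=np.linalg.inv(kw["camera_from_world"]);print(W.round(3))
for p in [(0.5,0.13,.34),(0.5,-0.12,.34),(.53,.2,.34),(.5,-.15,.34)]:
  for y in (0,np.pi/2,-np.pi/2): print(p,y,r.ik(p,down(y)))
E
```

```text
s30 [ 0.48  -0.324  0.05 ] 0.579
s24 [ 0.485 -0.227  0.044] 0.535
s19 [ 0.414 -0.129  0.04 ] 0.434
s14 [ 0.389 -0.34   0.036] 0.517
coup [ 0.407 -0.233  0.03 ] 0.469
plug [ 0.498 -0.123  0.022] 0.513
p1 [0.56  0.198 0.02 ] 0.594
p2 [0.547 0.153 0.02 ] 0.568
p3 [0.531 0.102 0.02 ] 0.541
p4 [0.513 0.045 0.02 ] 0.515
[[ 0.92  0.38  0.  ]
 [ 0.38 -0.92  0.  ]
 [ 0.   -0.   -1.  ]]
1.1
{'fx': 367.06980348779706, 'fy': 367.06980348779706, 'cx': 324.5957165195527, 'cy': 244.30829806834896}
[[ 0.383  0.877  0.29   0.323]
 [-0.924  0.363  0.12  -0.571]
 [-0.    -0.314  0.95   0.373]
 [ 0.     0.     0.     1.   ]]
(0.5, 0.13, 0.34) 0 [ 0.04881044  0.34372457 -0.48980288  1.61542564  0.16933252  1.22485463
 -2.04510019]
(0.5, 0.13, 0.34) 1.5707963267948966 [ 0.14510035  0.36561261 -0.63589855  1.61269437  0.22657739  1.23819313
 -0.53360376]
(0.5, 0.13, 0.34) -1.5707963267948966 [ 0.42061573  0.50898591 -1.14617562  1.60564402  0.47390786  1.33763493
  2.3512088 ]
(0.5, -0.12, 0.34) 0 [ 0.28887042  0.31057237 -0.13270688  1.62898526  0.0433167   1.20490928
 -1.42385924]
(0.5, -0.12, 0.34) 1.57
[... 238 characters left out ...]
, 0.34) 0 [-0.07488826  0.43454167 -0.50810647  1.48317406  0.21548435  1.27968079
 -2.17616215]
(0.53, 0.2, 0.34) 1.5707963267948966 [ 0.07567499  0.48490149 -0.77214752  1.47852055  0.34261956  1.3170908
 -0.72479126]
(0.53, 0.2, 0.34) -1.5707963267948966 [ 0.24302225  0.60612979 -1.14763567  1.47378078  0.55347845  1.416958
  2.22071478]
(0.5, -0.15, 0.34) 0 [ 0.31660951  0.3225454  -0.09406211  1.61002686  0.03181994  1.21051704
 -1.35464567]
(0.5, -0.15, 0.34) 1.5707963267948966 [ 0.56384696  0.34816322 -0.44850066  1.60255578  0.1577898   1.2269368
  0.0854636 ]
(0.5, -0.15, 0.34) -1.5707963267948966 [ 0.00807059  0.33118962  0.34193432  1.61937346 -0.11674779  1.21119471
 -2.7676107 ]
```

```bash
python3 - <<'E'
from h import *
import pickle
q=down(1.277)
for n,p in [("sock",(.45,-.23,.2)),("tray",(.535,.13,.2))]:
    r.move_ptp(p,q); k=optics.get_calibration("wrist"); im=optics.read_camera("wrist")
    cv2.imwrite(f"pics/w_{n}.png",im[:,:,::-1]); pickle.dump((k,im),open(f"{n}.pkl","wb"))
    print(n,r.get_state()["clock"],r.get_state()["ee_pos"])
    for t in ["socket_14","post_1","coupling_f"]: print(t,[([round(x,1) for x in d["centre"]],round(d["confidence"],2)) for d in nets.pinpoint("wrist",t)])
E
```

```text
sock 2.7083 [ 0.44959749 -0.2319964   0.19996608]
socket_14 [([257.7, 343.2], 0.92), ([364.7, 191.3], 0.88), ([303.1, 325.1], 0.75), ([384.4, 287.3], 0.63), ([284.4, 224.6], 0.3)]
post_1 []
coupling_f [([284.6, 222.2], 0.61)]
tray 4.2917 [0.53541178 0.12754275 0.19986722]
socket_14 [([334.3, 182.7], 0.73)]
post_1 [([333.4, 235.1], 0.7), ([333.1, 125.9], 0.58), ([332.5, 183.8], 0.51), ([335.0, 295.5], 0.45)]
coupling_f []
```

View pics/w_sock.png

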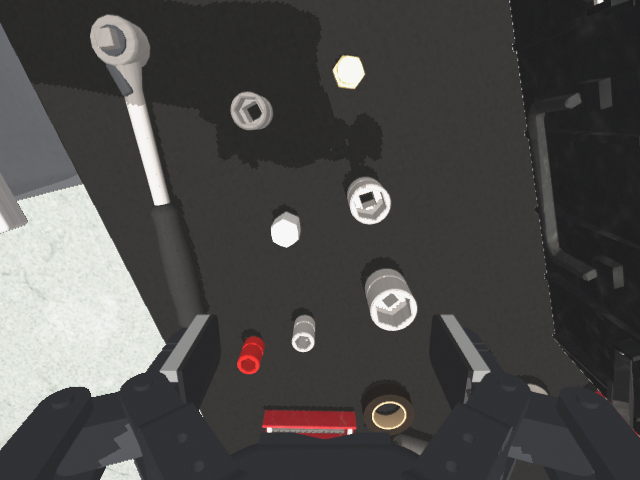

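View pics/w_tray.png

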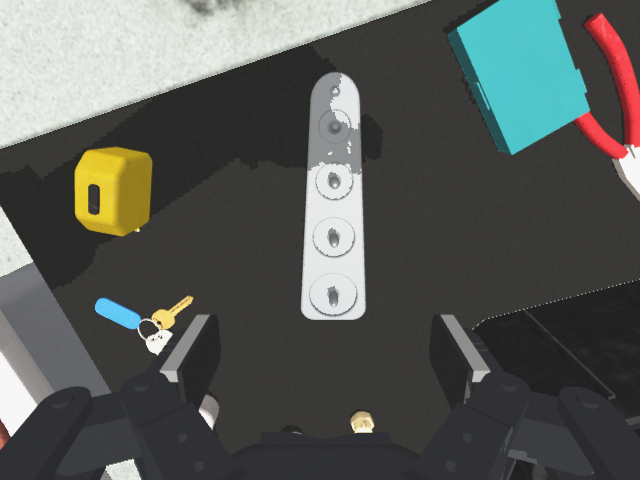

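```bash
cat > fit.py <<'E'
from h import *
import pickle
from scipy.optimize import minimize
k,im=pickle.load(open("sock.pkl","rb")); out=im[:,:,::-1].copy()
a=np.linspace(0,2*np.pi,60)
def sil(x,y,rad,h):
    P=[proj((x+rad*np.cos(t),y+rad*np.sin(t),z),k) for z in (0,h) for t in a]
    return cv2.convexHull(np.float32(P))
g=im.max(2)
hsv=cv2.cvtColor(im,cv2.COLOR_RGB2HSV)
S={}
for n,uv,d,h in [("30",(393,309),.042,.05),("24",(370,203),.034,.044),("19",(251,111),.028,.04),("14",(303,342),.022,.036)]:
    x0=ray(uv,k,h)[:2]
    bright=(g>75).astype(np.uint8)
    # object's connected blob, holes filled
    _,lab=cv2.connectedComponents(bright); c0=sil(*x0,d/2,h)
    m=np.zeros_like(g); cv2.fillConvexPoly(m,c0.round().astype(np.int32),1)
    l=np.bincount(lab[m>0]); l[0]=0; blob=(lab==l.argmax()).astype(np.uint8)
    cs,_=cv2.findContours(blob,cv2.RETR_EXTERNAL,cv2.CHAIN_APPROX_NONE); c=cv2.convexHull(max(cs,key=cv2.contourArea))
    pts=c[:,0].astype(float)
    full=max(cs,key=cv2.contourArea)[:,0].astype(float)
    def cost(x):
        s=sil(*x,d/2,h); e=np.array([cv2.pointPolygonTest(s,(float(p[0]),float(p[1])),True)-.5 for p in full])
        return np.sum(np.minimum(abs(e),3)**1.5)/len(e)
    o=minimize(cost,x0,method="Nelder-Mead",options=dict(initial_simplex=[x0,x0+[.004,0],x0+[0,.004]]))
    S[n]=o.x; print(n,x0.round(4),o.x.round(4),round(o.fun,2),len(full))
    cv2.polylines(out,[(sil(*o.x,d/2,h)*8).round().astype(np.int32)],True,(0,0,255),1,cv2.LINE_AA,3)
cv2.imwrite("pics/fit_s.png",cv2.resize(out[85:385,200:440],(480,600),interpolation=cv2.INTER_CUBIC))
k,im=pickle.load(open("tray.pkl","rb")); out=im[:,:,::-1].copy()
uv=[(333.1,125.9),(332.5,183.8),(333.4,235.1),(335,295.5)]
P=np.array([ray(u,k,.008) for u in uv])[:,:2]; s=np.array([0,.047,.1,.16])
sc=s-s.mean(); dirn=(sc@P); dirn/=np.linalg.norm(dirn)
Q=P.mean(0)+np.outer(sc,dirn); print("posts",Q.round(4).tolist(),"resid mm",((P-Q)*1e3).round(1).tolist(),"angle",np.arctan2(dirn[1],dirn[0]))
for q,w in zip(Q,(.027,.033,.039,.047)):
    c=np.array([proj((q[0]+w/2*np.cos(t),q[1]+w/2*np.sin(t),.012),k) for t in a])
    cv2.polylines(out,[(c*8).round().astype(np.int32)],True,(0,0,255),1,cv2.LINE_AA,3)
    cv2.line(out,*[tuple(int(v*8) for v in proj((*q,z),k)) for z in (.008,.032)],(255,0,0),1,cv2.LINE_AA,3)
cv2.imwrite("pics/fit_t.png",cv2.resize(out[60:330,240:430],None,fx=2.2,fy=2.2,interpolation=cv2.INTER_CUBIC))
pickle.dump((S,Q),open("pos.pkl","wb"))
E
python3 fit.py
```

```text
30 [ 0.486  -0.3239] [ 0.4862 -0.3254] 0.25 163
24 [ 0.4912 -0.2265] [ 0.491  -0.2277] 0.27 127
19 [ 0.4218 -0.1306] [ 0.4195 -0.1296] 0.19 116
14 [ 0.3952 -0.3412] [ 0.3946 -0.3418] 0.25 94
posts [[0.5649, 0.1986], [0.5521, 0.1534], [0.5376, 0.1024], [0.5213, 0.0447]] resid mm [[0.8, 0.8], [-1.1, -1.8], [0.2, 2.3], [0.1, -1.3]] angle -1.8469225078228362
```

View pics/fit_s.png

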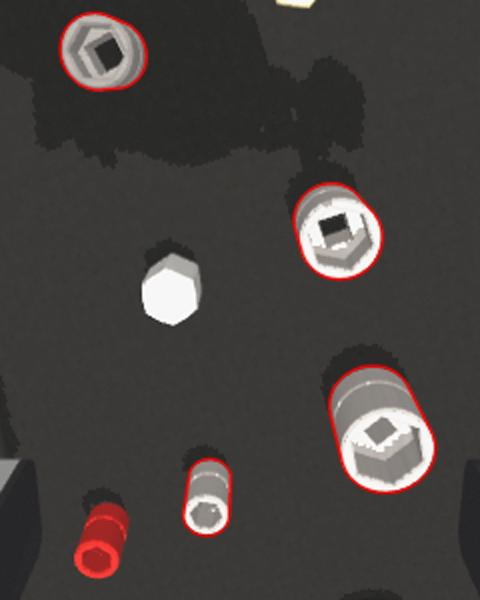

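View pics/fit_t.png

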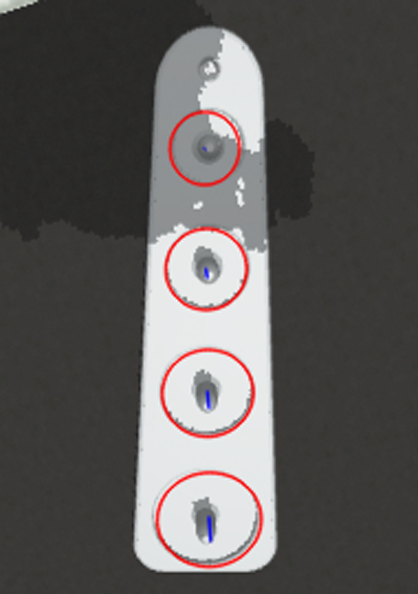

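```bash
python3 - <<'E'
from h import *
import pickle
S,Q=pickle.load(open("pos.pkl","rb")); q=down(1.277)
x,y=S["30"]
r.gripper_to(.062,30)
r.move_ptp((x,y,.13),q)
print("stop",r.line_to((x,y,.012),max_speed=.12,f_stop=8), r.get_state()["ee_pos"])
r.gripper_to(.03,30); s=r.get_state(); print("tcp at grip",s["ee_pos"],s["gripper_width"],s["grip_force"],s["force"])
r.gripper_to(.062); r.line_to((x,y,.13),max_speed=.2)
r.move_ptp((.45,-.23,.2),q); k=optics.get_calibration("wrist"); im=optics.read_camera("wrist")
pickle.dump((k,im),open("sock.pkl","wb")); cv2.imwrite("pics/w2.png",im[:,:,::-1]); print(r.get_state()["clock"])
E
python3 fit.py
```

```text
stop False [ 0.4868263  -0.32568533  0.01273084]
tcp at grip [ 0.48644966 -0.3257709   0.01297724] 0.03994128023514675 31.174663016572595 [-1.42308191  1.95887015  4.7788557 ]
9.65
30 [ 0.486 -0.321] [ 0.4871 -0.3259] 2.85 291
24 [ 0.4908 -0.2239] [ 0.4911 -0.2276] 0.29 129
19 [ 0.4211 -0.1285] [ 0.4196 -0.1296] 0.18 114
14 [ 0.3955 -0.3387] [ 0.3946 -0.3418] 0.24 93
posts [[0.5649, 0.1986], [0.5521, 0.1534], [0.5376, 0.1024], [0.5213, 0.0447]] resid mm [[0.8, 0.8], [-1.1, -1.8], [0.2, 2.3], [0.1, -1.3]] angle -1.8469225078228362
```

View pics/fit_s.png

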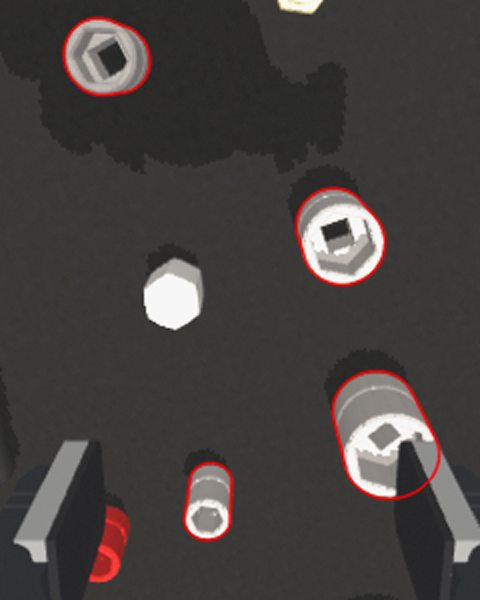

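```bash
cat > pp.py <<'E'
from h import *
import pickle
S,Q=pickle.load(open("pos.pkl","rb")); q=down(1.277)
S["30"]=np.array([.4866,-.3257])
Q=Q+np.array([[.7,.5],[.2,.5],[-.2,.5],[-.7,.5]])*1e-3
D={"30":.042,"24":.034,"19":.028,"14":.022}
def job(n,i,grip=40):
    (x,y),d=S[n],D[n]; w=d+.018
    r.gripper_to(w,grip); r.move_ptp((x,y,.13),q)
    if r.line_to((x,y,.010),max_speed=.15,f_stop=8): print("contact on the way down",r.get_state()["ee_pos"])
    r.gripper_to(d-.012,grip); s=r.get_state(); z0=s["ee_pos"][2]
    print(n,"grip",s["ee_pos"].round(4),round(s["gripper_width"],4),round(s["grip_force"],1))
    r.line_to((x,y,.14),max_speed=.25); X,Y=Q[i]
    r.move_ptp((X,Y,.12),q); print(" held",round(r.get_state()["gripper_width"],4),r.get_state()["ee_pos"].round(4))
    r.line_to((X,Y,z0+.036),max_speed=.2)
    st=r.line_to((X,Y,z0+.0075),max_speed=.05,f_stop=8); s=r.get_state()
    under=s["ee_pos"][2]-z0
    print(" place stop",st,s["ee_pos"].round(4),"underside z",round(under,4),s["force"].round(1),s["clock"])
    if under>.0125: print(" NOT HOME"); return False
    r.gripper_to(d+.014); r.line_to((X,Y,.13),max_speed=.25); print(" clock",r.get_state()["clock"]); return True
E
python3 -c "
from pp import *
job('30',3)
r.move_ptp((.535,.13,.2),q); k=optics.get_calibration('wrist'); im=optics.read_camera('wrist')
pickle.dump((k,im),open('t30.pkl','wb')); cv2.imwrite('pics/t30.png',im[:,:,::-1])"
```

```text
30 grip [ 0.4872 -0.3261  0.0114] 0.0402 41.3
 held 0.0401 [0.5209 0.0431 0.1197]
 place stop True [0.5203 0.0451 0.0194] underside z 0.008 [-0.4  0.2  5.6] 14.825
 clock 15.7167
```

View pics/t30.png

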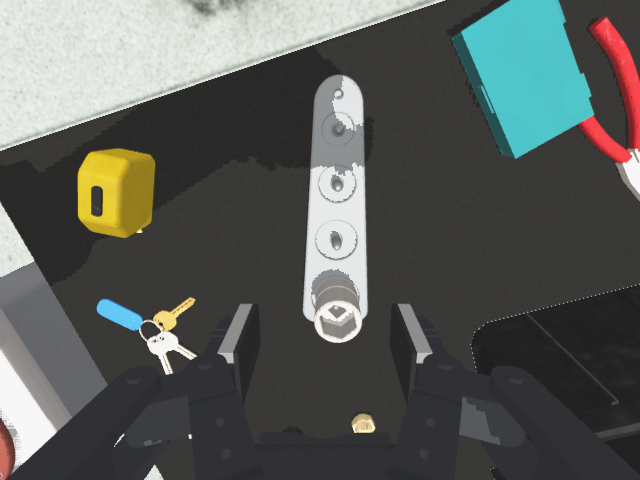

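The picture shows socket_30 standing on post_4 at about (337, 305), and the force stop gave its underside at 8.0 mm, so it is home. Next come the other three, stopping if one is not home.

```bash
python3 -c "
from pp import *
if job('24',2) and job('19',1) and job('14',0):
    r.move_ptp((.535,.13,.2),q)
k=optics.get_calibration('wrist'); im=optics.read_camera('wrist')
pickle.dump((k,im),open('tend.pkl','wb')); cv2.imwrite('pics/tend.png',im[:,:,::-1])
cv2.imwrite('pics/tendc.png',cv2.resize(im[50:350,220:460,::-1],(480,600),interpolation=cv2.INTER_CUBIC))"
```

```text
24 grip [ 0.4916 -0.2278  0.0112] 0.0323 40.3
 held 0.0321 [0.5376 0.1005 0.1195]
 place stop True [0.5369 0.1028 0.0192] underside z 0.008 [-0.  -0.5  4.8] 22.1417
 clock 23.0333
19 grip [ 0.42   -0.1297  0.0109] 0.0265 39.4
 held 0.0261 [0.552  0.1512 0.1192]
 place stop True [0.5518 0.1537 0.019 ] underside z 0.0081 [-0.9 -0.4  5.5] 28.4583
 clock 29.3583
14 grip [ 0.3951 -0.3422  0.0111] 0.02 39.3
 held 0.0201 [0.5662 0.197  0.1199]
 place stop True [0.5651 0.1989 0.0191] underside z 0.008 [-0.5 -0.5  4.9] 36.4917
 clock 37.3833
```

View pics/tendc.png

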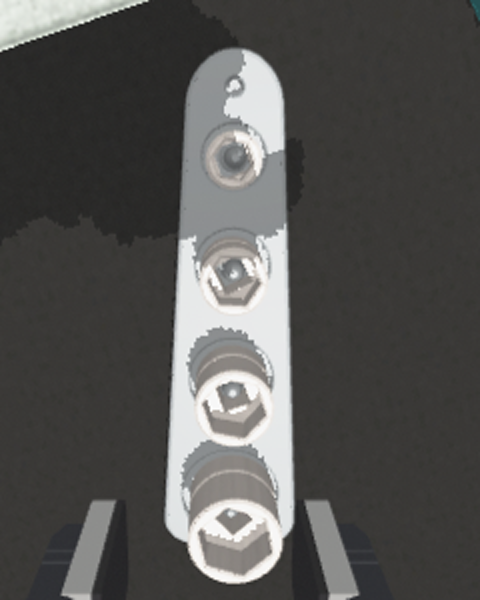

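All four sockets stand upright on their posts in size order: in the crop, socket_14 is at (235,155), 19 at (233,280), 24 at (233,405) and 30 at (235,540). The post tip shows inside each one, and all four undersides measured about 8 mm.

```bash
python3 -c "
from h import *
print(workorder.hand_in())"
```

```text
the job is handed in; nothing more can be done
None
```

All four sockets are on their posts in size order, measured fully home, and the job is handed in; the grasps and moves stayed clear of the coupling and plug, though I took no final picture of those two.

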